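Shut the marked valve in the pipe box

ROBOT

A 7-joint arm with a two-finger parallel gripper is mounted at the origin on the work surface. World frame = base frame: x ahead of the robot, y to its left, z up, the work surface at z = 0. Lengths are in m, angles in rad, forces in N, time in s.
With the tool pointing down it reaches from about 0.425 to 0.875 m from the base axis. Payload 8.4 kg.
Tool frame: the origin (TCP) lies at the centre of the arm's flange, where the gripper is bolted on; the fingertips stand 182 mm ahead of it and the grasp point (between the pads) lies 164 mm ahead of it; z points along the fingers, y is the line along which they close (so a half turn about z gives the same grasp; the last joint's range is limited). The gripper opens to 87 mm and grips with 3 to 60 N. Pads are 19 mm wide; open, the fingers measure 117 mm over their backs; the gripper's body (75 mm by 190 mm) begins 51 mm behind the grasp point.
Start: joints at [1.049, 0.333, 0.04, 1.465, -0.013, 1.343, -0.059], TCP at [0.267, -0.593, 0.405] pointing down, gripper open.
Joint ranges: [-2.58, 2.58], [-0.38, 2.09], [-1.3, 1.39], [0.25, 2.4], [-1.5, 4.64], [0.08, 2.09], [-2.65, 2.65]. Speed limits (rad/s): [2.22, 2.22, 2.79, 2.79, 3.14, 3.14, 3.14].

INTERFACE

Orientations are given as a unit quaternion [x, y, z, w].
In Python, from rig import ctrl gives the robot as it stands. The module is installed in compiled form; this text tells all that it offers. Calls block until the motion is done:
- ctrl.move_to(position, orientation): joint-space move of the TCP to a pose.
- ctrl.line_to(position, frame=None, rate=0.15): straight line of the TCP; frame=None keeps the orientation; rate is the mean speed in m/s.
- ctrl.move_joints(angles): joint-space move.
- ctrl.grip(opening): finger opening in m; the grip force is fixed at half the most; returns when the fingers have stopped.
- ctrl.hold(seconds).
- ctrl.inverse_kinematics(position, orientation): joint angles nearest the present ones, or None.
- ctrl.observe(): the state.
- ctrl.capture(name): name is "scene" or "top" or "wrist"; returns the picture (400x640x3 uint8, red, green, blue); there is no depth.
- ctrl.calibration(name): a dict with "K" (3x3 intrinsics, pixels), "camera_from_world" (4x4, takes a point from world to camera coordinates); the wrist camera has in their place "hand_eye" (4x4, takes a point from camera to tool coordinates, whose origin is the TCP and whose axes are the flange's). Camera axes: x right, y down, z forward; pixel columns grow to the right and rows downward; lengths in m; the calibration is good to about 2 mm. A picture is of the moment at which its call begins: read the wrist's pose just before it. calibration takes no time and is no camera call.
A pose or a line that the arm cannot do raises ctrl.Unreachable and nothing moves.
- ctrl.finish_job(): hands the job in; it is judged then, once.
Trained networks look in the newest picture that a camera, given by its name, has taken for a name from the list of things; names that differ only in an ending like _2 or _b are one class to them, and where a whole thing is asked for, a point or a joint stands for the part that bears it (a point fixed in the world has none). Each returns a list of dicts, best first, with "confidence" (0 to 1); they miss things now and then, are a little off and sometimes report something else, mostly with a low value. They report only what shows in the picture. A call takes as long as a camera call.
- ctrl.recognise(camera, thing): "rect" ([left, top, right, bottom] in pixels, round what is visible of it).
- ctrl.place_of(camera, thing): "point" ([column, row] in pixels: a listed point, or the origin of a listed thing).
The state is a dict: "clock": time; "joint_positions": joint angles; "joint_velocities": joint speeds; "joint_efforts": joint torques, N m; "tcp_pos": TCP position; "orientation": TCP orientation; "force": force on the tool from outside, world axes, zero at the start; "wrist_torque": the same for the moment, N m; "opening": finger opening in m; "grasp_force": force on a finger pad.
Only numpy, scipy, OpenCV 4.12 (cv2) and the standard library are available. Lean on these libraries where they do the work, as an engineer would, in place of code of your own. Each camera call takes 0.05 s, during which the arm holds its last target. There are 200 camera calls.

TASK

Before the fitter starts on the pipes, shut the marked valve in the white box: push the box's grey cover all the way aside over the closed deck until it is at the end of its run, then push the valve handle with the round disc on its end clockwise until it is fully shut, across its pipe. Nothing needs gripping, fingertip pushes do it all: do not lift the cover, leave the straight handle beside it as it is, and leave everything else where it lies.

Things in the scene. Friction and masses are not known exactly. Their poses are not given: they have to be found in the camera images.
- box: White plastic pipe box fixed to the table, 180 mm (its x) by 510 mm (its y), 86 mm high; origin at the centre of its underside. Its +y half is an open-topped well (inside x -72 to 72 mm, y 0 to 235 mm, floor at z 6 mm) holding two valves; its -y half is a closed flat deck with its top at z 75 mm. The cover runs along y on ledges at z 75 mm, between side guides 8 mm thick that reach z 86 mm (channel x -82 to 82 mm), with end walls at y -248 and 248 mm
- cover: Loose grey plastic sliding cover, 160 mm (x) by 238 mm (y), 8 mm thick, about 0.5 kg, axes parallel to the box's; origin at the centre of its underside, at z 75 mm in the box's frame. On its middle stands a grip rib 70 mm long (x), 12 mm thick (y), from 8 to 28 mm above the origin. It starts over the well with its origin at y 90 to 125 mm in the box's frame; at the end of its run over the deck its origin is at y -129 mm
- marked_handle (a joint): Joint of the marked handle (rad): 0 = fully open, handle pointing along the box's -x; it grows clockwise as seen from above to its stop at 1.571 = fully shut, handle pointing along the box's +y. Starts at 0 to 0.2. Stiff (0.12 N m) and stays where it is left
- marked_tip (a point): Top centre of the round disc (28 mm across, 14 mm high) at the end of the marked steel handle, 56 mm from its pivot. The bar between is 12 mm wide. Disc and bar lie at z 46 to 60 mm in the box's frame, this point at 60 mm; point x axis points from the disc back to the pivot. Only this handle has a disc. Hidden under the cover at the start
- marked_valve: Brass valve with the marked handle. Origin on the handle's vertical pivot axis, 6 mm above the box's underside; x 30 mm, y 62 or 154 mm in the box's frame (the two valves swap places), axes parallel to the box's
- plain_handle (a joint): Joint of the plain handle (rad): 0 = fully open, handle pointing along the box's -x; it grows clockwise as seen from above to its stop at 1.571 = fully shut, handle pointing along the box's +y. Starts at 0 to 0.2. Stiff (0.12 N m) and stays where it is left. Must be left as it is
- plain_tip (a point): Point on top of the plain steel handle (a straight bar 12 mm wide, square-ended, 70 mm long from its pivot), 56 mm from its pivot, at z 60 mm in the box's frame
- plain_valve: The same brass valve with the plain handle, in the other place (y 154 or 62 mm in the box's frame)
- nut: loose brass ring, 26 mm across, 10 mm high, lying on the floor of the box in a corner of the opening; leave alone; origin at its underside
- jar: loose glass jar, 60 mm across, 65 mm high, standing beyond the box; leave alone; origin at its underside
- tape: loose cardboard ring, 90 mm across, 25 mm high, lying beyond the box; leave alone; origin at its underside
- driver: loose screwdriver lying on the table on the robot's side of the box, along its x axis; leave alone
- spanner: loose spanner lying on the table on the robot's side of the box, along its x axis; leave alone
- torch: loose black torch lying on the table off the deck end of the box, 125 mm along its x axis, 38 mm wide, 28 mm high; leave alone; origin at its underside
- curl: loose S-shaped wooden furniture arm lying on the table off the other end of the box, 240 mm along its x axis, 90 mm wide, 24 mm high; leave alone; origin at its underside

How it is judged:
By the outcome, as a careful person would: the job done as asked, in the order asked, and still so for the second after the job is handed in, with the robot touching nothing.
It also fails if it takes over 48 s, if anything falls off the work surface, if the arm or the gripper's body presses on something with over 40 N, if the wrist force passes 120 N, or if a joint passes its speed limit or range.

## Working session

There is one attempt and no reset: what is moved stays moved. The work goes in short steps, each a Python script; the robot and the scene stay as the last script left them, time stands still between calls to the robot, and variables do not carry over. Pictures are saved under pics/ and viewed, at most 10 in all, crops included, and the job is handed in when it is done.

```bash
mkdir -p pics
cat > h.py <<'E'
import numpy as np, cv2
from rig import ctrl
def snap(cam,f=None):
    im=ctrl.capture(cam)
    if f: cv2.imwrite('pics/'+f,im[:,:,::-1])
    return im
def ray2plane(cam,px,z):
    c=ctrl.calibration(cam); K=np.array(c['K']); T=np.array(c['camera_from_world'])
    d=T[:3,:3].T@np.linalg.solve(K,[px[0],px[1],1]); o=-T[:3,:3].T@T[:3,3]
    return o+d*(z-o[2])/d[2]
E
python3 - <<'E'
from h import *
for c in ('scene','top'):
    snap(c,c+'0.png')
    for t,z in (('box',0),('cover',.075),('jar',0),('tape',0),('torch',0),('curl',0),('driver',0),('spanner',0)):
        r=ctrl.place_of(c,t)[:1]
        for q in r: print(c,t,q['confidence'],np.round(q['point']),ray2plane(c,q['point'],z).round(3))
s=ctrl.observe();print(s['clock'],s['tcp_pos'],s['orientation'],s['force'])
E
```

```text
scene box 0.61 [328. 210.] [ 0.521 -0.    -0.   ]
scene cover 0.56 [358. 218.] [0.519 0.106 0.075]
scene jar 0.84 [309. 253.] [0.65  0.068 0.   ]
scene tape 0.69 [251. 204.] [ 0.672 -0.165  0.   ]
scene curl 0.69 [425. 291.] [0.508 0.334 0.   ]
scene driver 0.58 [382. 200.] [0.379 0.072 0.   ]
top box 0.94 [332. 208.] [ 0.519 -0.016  0.   ]
top cover 0.64 [280. 202.] [0.522 0.106 0.075]
top jar 0.86 [300. 151.] [0.657 0.066 0.   ]
top tape 0.8 [391. 148.] [ 0.67  -0.161  0.   ]
top torch 0.85 [466. 194.] [ 0.56  -0.344  0.   ]
top curl 0.91 [189. 208.] [0.511 0.331 0.   ]
top driver 0.65 [296. 267.] [0.374 0.066 0.   ]
top spanner 0.75 [377. 263.] [ 0.388 -0.126  0.   ]
0.9 [ 0.26671183 -0.59273194  0.4047689 ] [ 9.77734405e-01  2.09846211e-01  6.55753920e-06 -4.62904251e-06] [-0.36530627 -0.23601049  0.6587962 ]
```

```bash
python3 -c "
import cv2,numpy as np
a=cv2.imread('pics/scene0.png');b=cv2.imread('pics/top0.png')
cv2.imwrite('pics/both.png',cv2.resize(np.vstack([a,b]),(480,600)))"
```

```text
(no output)
```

View pics/top0.png

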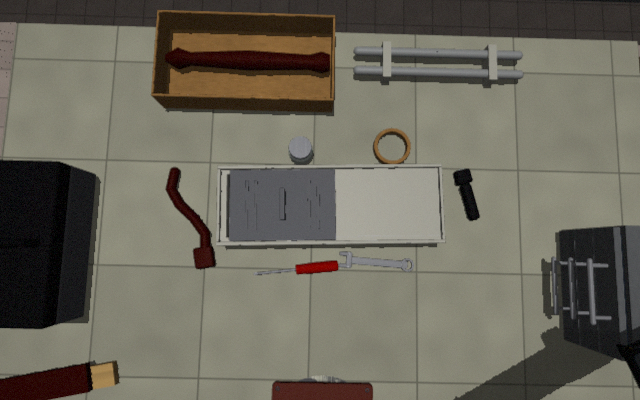

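The top view shows the box with its rim at about (219,166)–(443,243), nearly axis-aligned. The grey cover is over the left (+y) half with its rib at (282,204), and the torch is at (466,194). Next I'll fit the box rim and find the rib.

Run:
```python
from h import *
im=cv2.imread('pics/top0.png').astype(int)
m=((im.min(2)>195)).astype(np.uint8)
m[:150]=0;m[255:]=0;m[:,:205]=0;m[:,455:]=0
ys,xs=np.nonzero(m); print(len(xs),xs.min(),xs.max(),ys.min(),ys.max(), im[204,400],im[204,450],im[204,222])
n,l,s,_=cv2.connectedComponentsWithStats(m); k=1+np.argmax(s[1:,4]); p=np.argwhere(l==k)[:,::-1].astype(np.float32)
print(s[k])
b=cv2.boxPoints(cv2.minAreaRect(p)); w=np.array([ray2plane('top',q,.086)[:2] for q in b]); print(b.round(1),w.round(4))
print('centre',w.mean(0),[np.linalg.norm(w[i]-w[i-1]).round(4) for i in range(4)],'camera',ray2plane('top',[320,200],0))
for t in('top','scene'):
  ctrl.capture(t)
  for th in('cover','box'):print(t,th,[(q['rect'],q['confidence']) for q in ctrl.recognise(t,th)[:1]])
print(im[204,225:345,0])
c=cv2.resize(cv2.imread('pics/top0.png')[155:255,205:345],(784,560),interpolation=cv2.INTER_CUBIC);cv2.imwrite('pics/crop1.png',c)
for c in [(280,204),(286,204)]: print(ray2plane('top',c,.103))
```

```text
Traceback (most recent call last):
ValueError: zero-size array to reduction operation minimum which has no identity
```

Run:
```python
from h import *
im=cv2.imread('pics/top0.png').astype(int)
print(im[204,400],im[204,450],im[204,222],im[204,280],im[204,215:235,0],im[204,436:450,0],im[160:172,380,0],im[238:250,380,0])
print(im[204,270:300,0])
c=cv2.resize(cv2.imread('pics/top0.png')[155:255,205:345],(784,560),interpolation=cv2.INTER_CUBIC);cv2.imwrite('pics/crop1.png',c)
for c in [(219,166),(442,165),(444,243),(218,244)]: print(ray2plane('top',c,.086).round(4))
for c in [(280,204),(286,204)]: print(ray2plane('top',c,.103).round(4))
```

```text
[153 164 165] [122 138 139] [154 165 167] [91 87 86] [122 103 141 153  97  61 140 154 152 151 156  96  50  44  74  90  94  93
  92  97] [146 150 148  79  48 135 144 122 120 121 123 124 122 121] [ 18  22  35  83 126 148 139  89 127 151 151 151] [154 133 134 144 145 102  56  55  48  54 107 123]
[97 95 93 96 97 96 94 94 96 86 91 93 94 95 53 42 85 90 93 95 95 96 96 93
 94 95 96 92 94 95]
[0.5997 0.2448 0.086 ]
[ 0.6148 -0.2608  0.086 ]
[ 0.4384 -0.263   0.086 ]
[0.4249 0.2381 0.086 ]
[0.5152 0.1031 0.103 ]
[0.5155 0.0899 0.103 ]
```

View pics/crop1.png

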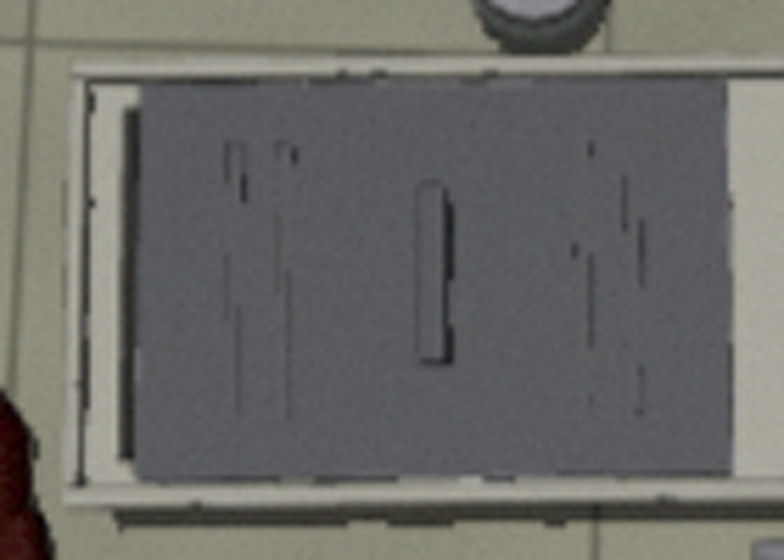

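The rib spans about (279.6..284, 188..220) px, so its centre is near world (0.515, 0.099). Box yaw is about 0.03. I'll move in with the fingers spread slightly along the rib and push it.

```bash
cat >> h.py <<'E'
from scipy.spatial.transform import Rotation as Ro
YAW=0.029
def bx(yaw=None):
    yaw=YAW if yaw is None else yaw
    return np.array([np.cos(yaw),np.sin(yaw),0]),np.array([-np.sin(yaw),np.cos(yaw),0])
def quat(ydir):
    z=np.array([0,0,-1.]);y=np.array(ydir,float);y/=np.linalg.norm(y)
    return Ro.from_matrix(np.c_[np.cross(y,z),y,z]).as_quat()
def st(msg=''):
    s=ctrl.observe();print(msg,round(s['clock'],2),np.round(s['tcp_pos'],4),'F',np.round(s['force'],1),'op',round(s['opening'],3),flush=True);return s
E
python3 - <<'E'
from h import *
print([ray2plane('top',c,.103).round(4) for c in [(279.6,203.7),(284.1,203.7),(281.9,187.7),(281.9,219.8)]])
ex,ey=bx()
best=min((quat(s*ex) for s in(1,-1)),key=lambda q:abs((lambda j:9 if j is None else j[6])(ctrl.inverse_kinematics([.515,.145,.40],q))))
print(best,ctrl.inverse_kinematics([.515,.145,.40],best),ctrl.inverse_kinematics([.521,-.13,.27],best))
ctrl.move_to([.514,.142,.36],best); ctrl.grip(0.03); st('hover')
snap('wrist','w1.png')
print(ctrl.place_of('wrist','cover')[:1])
E
```

```text
[array([0.5158, 0.104 , 0.103 ]), array([0.5161, 0.0941, 0.103 ]), array([0.5514, 0.1001, 0.103 ]), array([0.4806, 0.0978, 0.103 ])]
[0.69677976 0.71728514 0.         0.        ] [ 0.44514657  0.19641835 -0.8958285   1.71548755  0.15854742  1.30561027
 -0.45407114] [ 0.56528426  0.25596521 -0.45673018  1.87840817  0.13012682  1.03621529
  0.08395606]
hover 4.79 [0.514 0.142 0.36 ] F [ 0.6  0.4 -0.1] op 0.03
[{'point': [323.2, 250.3], 'confidence': 0.82}]
```

View pics/w1.png

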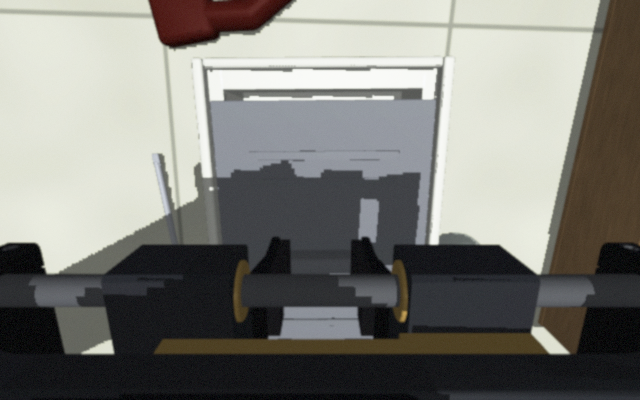

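The wrist view looks centred: the channel spans columns 205–440, and the rib is hidden behind the fingers. I'll lower just beyond the rib and push.

```bash
python3 - <<'E'
from h import *
X=lambda y:.516-.029*(y-.099)
ctrl.line_to([X(.142),.142,.290],rate=.15)
ctrl.line_to([X(.142),.142,.272],rate=.06); s=st('down')
if abs(s['force'][2])<4:
    ctrl.line_to([X(.10),.10,.272],rate=.08); st('contact?')
    ctrl.line_to([X(-.10),-.10,.272],rate=.13); st()
    y=-.10; n=0
    while y>-.15:
        y-=.004; ctrl.line_to([X(y),y,.272],rate=.05); s=st()
        if s['force'][1]>9: break
    snap('top','t2.png')
E
python3 -c "
import cv2
cv2.imwrite('pics/t2c.png',cv2.resize(cv2.imread('pics/t2.png')[150:260,200:460],(780,330)))"
```

```text
down 5.96 [0.5146 0.142  0.2718] F [0.1 0.6 0.4] op 0.03
contact? 6.63 [0.516  0.0997 0.272 ] F [-0.5  0.4  0.5] op 0.03
 8.32 [ 0.5217 -0.1     0.272 ] F [-0.7  0.4  0.3] op 0.03
 8.57 [ 0.5219 -0.1039  0.272 ] F [0.5 2.2 0.3] op 0.03
 8.82 [ 0.522  -0.1082  0.272 ] F [-0.2  1.7 -0.2] op 0.03
 9.07 [ 0.5221 -0.1123  0.272 ] F [ 0.2  1.2 -0.2] op 0.03
 9.32 [ 0.5222 -0.1163  0.272 ] F [-0.1  0.6  0.7] op 0.03
 9.57 [ 0.5222 -0.1195  0.272 ] F [-1.7  4.8  1.7] op 0.03
 9.82 [ 0.5223 -0.1205  0.272 ] F [-4.9 15.1  6.1] op 0.03
```

View pics/t2c.png

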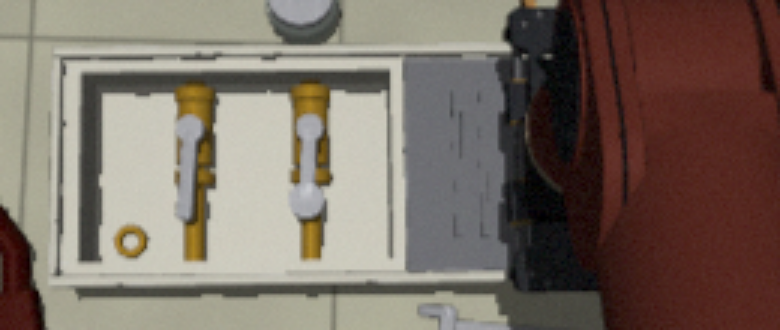

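The cover is at its end stop: 15 N reaction and the well fully open. The disc handle is the right-hand valve (box y 62), with its pivot at about (304,192) px and disc at (302,217) px. The plain handle is to the left. I'll back off and measure.

```bash
cat >> h.py <<'E'
def wray(px,z,s):
    c=ctrl.calibration('wrist');K=np.array(c['K']);H=np.array(c['hand_eye'])
    R=Ro.from_quat(s['orientation']).as_matrix()
    o=R@H[:3,3]+s['tcp_pos']; d=R@H[:3,:3]@np.linalg.solve(K,[px[0],px[1],1])
    return o+d*(z-o[2])/d[2]
E
python3 - <<'E'
from h import *
ctrl.line_to([.5217,-.108,.272],rate=.08)
ctrl.line_to([.5217,-.108,.36],rate=.2); ctrl.grip(0.0); s=st('up')
snap('wrist','w3.png'); snap('top'); snap('scene')
for t,z in (('marked_valve',.006),('marked_tip',.060),('plain_valve',.006),('plain_tip',.060),('nut',.006),('cover',.075),('box',0)):
    for c in('wrist','top','scene'):
        for q in ctrl.place_of(c,t)[:1]:
            p=wray(q['point'],z,s) if c=='wrist' else ray2plane(c,q['point'],z)
            print(t,c,round(q['confidence'],2),np.round(q['point']),p.round(4))
st()
E
```

```text
up 11.62 [ 0.5217 -0.108   0.36  ] F [ 0.3  0.1 -0. ] op 0.001
marked_valve top 0.69 [303. 195.] [0.5469 0.0558 0.006 ]
marked_valve scene 0.91 [334. 227.] [0.5508 0.0554 0.006 ]
marked_tip wrist 0.47 [191. 191.] [ 0.4171 -0.1049  0.06  ]
marked_tip top 0.72 [304. 218.] [0.4882 0.0513 0.06  ]
marked_tip scene 0.7 [350. 201.] [0.4866 0.0478 0.06  ]
plain_valve top 0.72 [265. 194.] [0.5478 0.1483 0.006 ]
plain_valve scene 0.8 [361. 250.] [0.5446 0.1524 0.006 ]
plain_tip top 0.68 [258. 215.] [0.4924 0.1558 0.06  ]
plain_tip scene 0.55 [376. 224.] [0.4895 0.1459 0.06  ]
nut top 0.49 [244. 229.] [0.4613 0.1952 0.006 ]
nut scene 0.62 [394. 243.] [0.4659 0.1966 0.006 ]
cover wrist 0.91 [322. 235.] [ 0.5257 -0.135   0.075 ]
cover top 0.42 [301. 218.] [0.4869 0.0568 0.075 ]
cover scene 0.63 [297. 168.] [ 0.5261 -0.1308  0.075 ]
box wrist 0.57 [321.  75.] [ 0.5216 -0.007   0.    ]
box top 0.64 [329. 208.] [ 0.5175 -0.0077  0.    ]
box scene 0.71 [326. 210.] [ 0.5258 -0.0061  0.    ]
 12.82 [ 0.5217 -0.108   0.36  ] F [-0.1 -0.7 -0.1] op 0.0
```

View pics/w3.png

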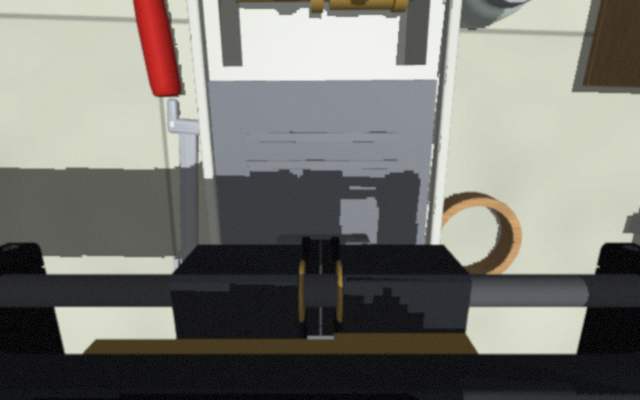

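The detections agree on a pivot at about (0.549, 0.0555), a disc at (0.487, 0.050) and box yaw of about 0.03. The wrist view shows the cover still seated and nothing disturbed. Next I'll sweep the handle with closed fingers, rotating the tool with it.

```bash
cat >> h.py <<'E'
P=np.array([.5488,.0555,0]);Z=.233
def pose(th,off,z=Z,r=.048):
    ex,ey=bx(); d=-np.cos(th)*ex+np.sin(th)*ey; t=np.sin(th)*ex+np.cos(th)*ey
    p=P+r*d-off*t; p[2]=z; return p,quat(-d),t
def go(th,off,z=Z,rate=.06):
    p,q,t=pose(th,off,z); ctrl.line_to(p,q,rate); return t
E
python3 - <<'E'
from h import *
for th in(0,.8,1.6): print(np.round(ctrl.inverse_kinematics(*pose(th,.025)[:2]),2))
go(0,.035,.30,.2); go(0,.035,.25,.12); go(0,.035,Z,.05); s=st('down')
if abs(s['force'][2])<4:
    go(0,.025,rate=.04); st('touch')
    for th in np.arange(.15,1.51,.15):
        t=go(th,.025); s=st(f'{th:.2f}'); f=s['force']
        if np.linalg.norm(f)>20: print('stop');break
E
```

```text
[ 0.59  0.31 -0.83  1.98  0.28  0.97 -0.34]
[ 0.46  0.29 -0.78  1.98  0.25  0.97 -1.21]
[ 0.3   0.34 -0.67  1.91  0.25  0.98 -2.05]
down 14.74 [0.5018 0.0192 0.2328] F [-0.9  0.3  0.2] op 0.001
touch 15.14 [0.5016 0.0295 0.2332] F [-0.2 -0.1  0.1] op 0.001
0.15 15.44 [0.4981 0.0365 0.2331] F [ 0.2 -0.6  0.7] op 0.001
0.30 15.74 [0.4959 0.0442 0.233 ] F [-0.9 -0.5  0.7] op 0.001
0.45 16.04 [0.4949 0.0522 0.233 ] F [ 0.2 -0.4 -0.4] op 0.0
0.60 16.34 [0.495  0.0603 0.233 ] F [ 0.1 -0.3 -0.1] op 0.0
0.75 16.64 [0.4963 0.0683 0.233 ] F [ 0.1 -0.8  0.6] op 0.0
0.90 16.94 [0.4988 0.076  0.233 ] F [-0.3  0.3  1.8] op 0.001
1.05 17.24 [0.5025 0.0833 0.233 ] F [-0.5 -0.8 -0.7] op 0.001
1.20 17.54 [0.5071 0.0899 0.233 ] F [-0.8 -0.2  1.5] op 0.001
1.35 17.84 [0.5127 0.0957 0.233 ] F [ 1.  -0.6  0.4] op 0.001
1.50 18.14 [0.5191 0.1007 0.233 ] F [-0.   0.9  0. ] op 0.001
```

Contact forces are unclear, so I'll check whether the handle moved.

Run:
```python
from h import *
a=snap('scene','s4.png'); b=snap('top')
cv2.imwrite('pics/s4c.png',np.vstack([cv2.resize(a[160:300,280:440],(640,300)),cv2.resize(b[150:250,210:350],(640,300))])[:,:,::-1])
```

```text
(no output)
```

View pics/s4c.png

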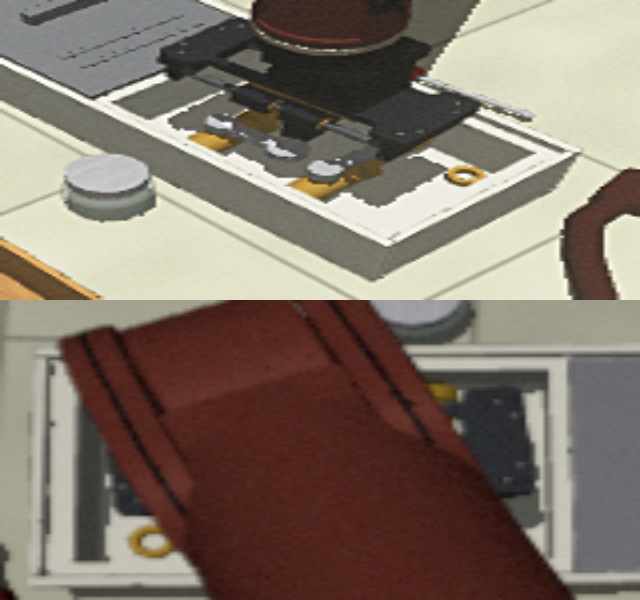

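The handle has swung to nearly along +y, with the disc at crop (285,147). I'll press on to the stop under force watch.

Run:
```python
from h import *
off=.025; t=go(1.571,off); st('1.57'); k=0
while off>.006:
    off-=.002; t=go(1.571,off,rate=.04); s=st(f'{off:.3f}'); f=s['force']@t
    if f<-12: break
go(1.571,.035,rate=.08); go(1.571,.035,.30,.15); ctrl.line_to([.522,-.10,.40],rate=.25); st('up')
b=snap('top');snap('scene')
cv2.imwrite('pics/t5c.png',cv2.resize(b[150:250,200:460],(780,300))[:,:,::-1])
for t,z in (('marked_valve',.006),('marked_tip',.060),('plain_valve',.006),('plain_tip',.060)):
    for c in('top','scene'):
        for q in ctrl.place_of(c,t)[:1]: print(t,c,round(q['confidence'],2),ray2plane(c,q['point'],z).round(4))
```

```text
1.57 18.49 [0.5224 0.1026 0.233 ] F [-0.8 -0.9 -0.3] op 0.001
0.023 18.74 [0.5234 0.1028 0.2327] F [-6.7 -0.9  5.4] op 0.001
0.021 18.99 [0.5244 0.103  0.2324] F [-14.6  -0.4   8.8] op 0.0
up 20.97 [ 0.5219 -0.0985  0.399 ] F [ 0.2 -0.1  0.1] op 0.0
marked_valve top 0.62 [0.5435 0.0555 0.006 ]
marked_valve scene 0.81 [0.5616 0.0576 0.006 ]
marked_tip top 0.55 [0.5432 0.1143 0.06  ]
plain_valve top 0.78 [0.5507 0.1516 0.006 ]
plain_valve scene 0.59 [0.5459 0.1493 0.006 ]
plain_tip top 0.8 [0.4889 0.1511 0.06  ]
plain_tip scene 0.57 [0.4963 0.1521 0.06  ]
```

View pics/t5c.png

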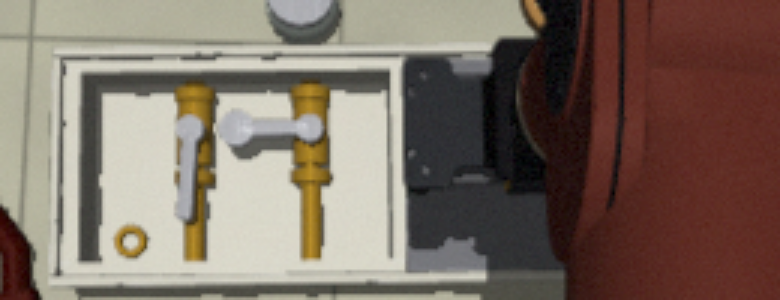

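The marked handle now lies straight along +y, from its pivot at crop (311,127) to its disc at (235,127), and it pushed back 15 N at its stop. The plain handle is unchanged, and the cover edge is still at crop x≈405, its end position. Handing in.

```bash
python3 -c "
from rig import ctrl
print(ctrl.finish_job())"
```

```text
the job is handed in; nothing more can be done
None
```

The job is handed in at about 21 s on the clock: the cover is at the end of its run over the deck, the marked valve is pushed shut to its stop, and the plain handle looks unmoved in the last picture; the hand-in gave no verdict.

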